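# Prop open the blank bin and load the cradle

### The job

Push the wooden wedge under the orange roller so that the bin's sprung flap stays propped well open on the wedge's flat top with nothing else holding it. Then take the dark blank out of the bin and lower it into the V cradle, centred and lying along the groove, letting go only once it rests there. Leave the flap propped, the pale blank in its place in the bin, and do not shift the bowl, the jar, the sanding block or the glue bottle.

Things in the scene. Friction and masses are not known exactly. Their poses are not given: they have to be found in the camera images.
- bin: fixed green open bin, 206 (x) x 236 (y) mm. Origin: centre of its underside, on the table. x points from the low front wall (which faces the robot's right; at x = -100 mm, top 45 mm above the table) to the hinge wall (x = +100 mm, top 85 mm). Side walls at y = +-115 mm, 55 mm high (85 mm for x over +50); +y is the robot's side. Walls 6 mm thick, floor 12 mm above the table.
- bin_rests (a point): middle between the two blanks, 58 mm above the table; bin axes. The blanks lie along x at y = +53 and y = -53 mm from here (either may be either), their axes at this height, each on two V rests 14 mm long at x = -50 and +50 mm. Between those rests there is free room for fingers beside and under a blank.
- bin_hinge (a point): middle of the flap's hinge line, which runs along the bin's y, 90 mm above the table. The propped flap slopes 53 degrees up from here towards the bin's front (its -x) and overhangs the blanks, reaching 120 mm in front of this line, so they can only be reached with the tool leaning 25 to 45 degrees, its upper end towards the bin's -x.
- flap (a joint): angle (rad) of the clear flap with aluminium frame, 236 wide x 200 long x 6 mm, 0.2 kg: 0 is shut (level, 90 mm above the table); it grows as the edge away from the hinge swings up, to at most 1.25. Spring and weight close it with about 0.3 N m at any angle: let go, it falls shut. With the roller on the wedge's flat land it stands at about 0.93.
- roller: orange roller, 20 mm diameter, 32 mm long, turns freely, on a pin out of the flap's side, 39 mm clear of the bin's +y side wall (the robot's side), 75 mm from the hinge line. Origin: its centre. Flap shut: bin point x = +25, y = +173, z = 90 mm (underside 80 mm above the table); propped: x = +55, y = +173, z = 150 mm. Bare table beneath.
- wedge_center (a point): loose wooden prop wedge, 200 (x) x 36 (y) mm, 0.28 to 0.52 kg, on its flat base. The point is 45 mm above the base, mid length and width; x points from tail to nose, z up. Tail block with yellow end (the grip, across y): x -100 to -30 mm, 90 mm high. Stop ridge to -18 mm, 155 mm high. Flat land to +15 mm, 140 mm high. Straight ramp down to 55 mm high at the nose, +100 mm.
- wedge_land (a point): middle of the wedge's flat land, 140 mm above its base: the roller ends up on this. Slid along the table in the bin's +x direction, nose first and centred under the roller, the wedge lifts the roller up its ramp (less than 15 N of push) and onto the land; the ridge behind the land then meets the roller.
- dark_center (a point): dark brown round spindle blank, 40 mm diameter, 140 mm long, about 0.13 kg, loose in the bin. The point is its centre; x along its length.
- pale_center (a point): pale round spindle blank, 40 mm diameter, 140 mm long, loose in the bin; stays there. The point is its centre; x along its length.
- cradle_seat (a point): fixed V cradle: steel base plate 150 (x) x 75 (y) x 12 mm with two blue V supports, 16 mm long, at x = -50 and +50 mm, 62 mm high. The point, 60 mm above the table, is where the centre of a blank lying in it comes; x along the groove, z up. Between the supports there is free room for fingers down to the base plate.
- bowl_rim (a point): bystander: pale wooden bowl, 130 mm across, 45 mm high; the point is the centre of its mouth
- jar: bystander: amber jar of polish, 68 mm diameter, 75 mm high; origin under its centre
- sander: bystander: cork sanding block, 110 x 60 x 30 mm; origin under its centre
- glue: bystander: white glue bottle, 60 mm diameter, 160 mm high; origin under its centre
Mind the look-alikes: they are no part of the job. What is shaped like the part that bears wedge_center but blue is not meant. What is shaped like the part that bears cradle_seat but yellow is not meant.

How it is judged (in metres and radians):
On the way, in this order (a step that is already met when the one before it is completed fails the run):
1. the flap stands propped open on the wedge, untouched by the robot, both blanks still in the bin (value of joint flap above 0.8 rad and contact force between wedge and roller above 0.5 N and contact force between each of the arm, the fingers and wedge below 0.3 N and contact force between the fingers and roller below 0.3 N and z of dark_center in the frame of bin below 0.08 m), for 0.3 s.
2. the dark blank is lifted out of the bin with the flap propped (value of joint flap above 0.8 rad and contact force between wedge and roller above 0.5 N and z of dark_center in the frame of bin above 0.12 m), for 0.1 s.
3. the dark blank is set down in the cradle while still held (x of dark_center in the frame of cradle_seat between -0.035 and 0.035 m and y of dark_center in the frame of cradle_seat between -0.012 and 0.012 m and z of dark_center in the frame of cradle_seat between -0.012 and 0.012 m and contact force between the fingers and dark above 0.5 N), for 0.05 s.
At the end, for the whole second after the job is handed in: Flap propped open over 0.8 rad, roller on the upright wedge; dark blank at rest in the V cradle: within 30 mm of centre lengthwise, 8 mm sideways, 7 mm in height, 0.12 rad of the groove; everything at rest, pale blank moved less than 25 mm (value of joint flap above 0.8 rad and contact force between wedge and roller above 0.5 N and x of dark_center in the frame of cradle_seat between -0.03 and 0.03 m and y of dark_center in the frame of cradle_seat between -0.008 and 0.008 m and z of dark_center in the frame of cradle_seat between -0.007 and 0.007 m and angle between the x axis of dark_center and the x axis of cradle_seat, either way round below 0.12 rad and linear speed of each of dark, wedge below 0.02 m/s and velocity of joint flap below 0.05 rad/s and angle between wedge_center's own z axis and vertical below 0.1 rad and distance of pale_center from where it was at the start of the episode below 0.025 m); the robot touches nothing.
It fails at once if the pale blank is moved more than 40 mm (distance of pale_center from where it was at the start of the episode above 0.04 m).
It fails at once if the bowl is moved more than 40 mm (distance of bowl_rim from where it was at the start of the episode above 0.04 m).
It fails at once if the jar is moved more than 40 mm (distance of jar from where it was at the start of the episode above 0.04 m).
It fails at once if the sanding block is moved more than 40 mm (distance of sander from where it was at the start of the episode above 0.04 m).
It fails at once if the glue bottle is moved more than 40 mm (distance of glue from where it was at the start of the episode above 0.04 m).
It also fails if it takes over 58 s, if anything falls off the work surface, if the arm or the gripper's body presses on something with over 40 N, if the wrist force passes 120 N, or if a joint passes its speed limit or range.

### The arm

A 6-joint arm with a two-finger parallel gripper is mounted at the origin on the work surface. World frame = base frame: x ahead of the robot, y to its left, z up, the work surface at z = 0. Lengths are in mm, angles in rad, forces in N, time in s.
With the tool pointing down it reaches from about 300 to 775 mm from the base axis. Payload 14.6 kg.
Tool frame: the origin (TCP) lies midway between the tips of the shut fingers; the grasp point (between the pads) lies 19 mm behind it; y points along the fingers, x is the direction in which the jaws open and shut, and the axes are right-handed (so a half turn about y gives the same grasp; the last joint's range is limited). The gripper opens to 94 mm and grips with 3 to 60 N. Pads are 16 mm wide; open, the fingers measure 119 mm over their backs; the gripper's body (75 mm by 177 mm) begins 78 mm behind the grasp point.
Start: joints at [-1.35, 0.3, 1.521, -0, 1.321, -0.067], TCP at [156.107, -527.37, 175.946] pointing down, gripper open.
Joint ranges: [-3.03, 3.03], [-0.79, 2.21], [0.23, 2.52], [-1.04, 4.18], [0, 3.07], [-2.55, 2.55]. Speed limits (rad/s): [2.22, 2.22, 2.57, 3.14, 3.14, 3.14].

### API

Orientations are given as [roll, pitch, yaw] about the fixed x, y, z axes, in that order (R = Rz(yaw) Ry(pitch) Rx(roll)).
In Python, from cell import manip gives the robot as it stands.
- The arm moves only by the tool servo_tool, never from a script. Its argument "commands" is a list of rows, each an object with "dp": the shift along the tool's x, y, z in mm, a list of three; "turn": the turn, a rotation vector about the tool's x, y, z in degrees, a list of three. A call has 1 to 5 rows; each row is the pose to reach, as a shift and turn from the pose measured when the call began, along the tool's axes at that moment; what a row does not reach only later rows make up. A row lasts 1/12 s, in which the tool goes at most 41.7 mm and 7.16 degrees, less where a joint would pass 70% of its speed; a pose out of reach is approached as far as the arm can. A call with a gripper value outside its range is refused whole. "grip" is the gripper command: -1 is fully open, 1 is shut, values between are in proportion, set as the call begins (left out, the last holds). The fingers move at their own pace and stop on an object; "force" is the grip in N (left out, the last holds). Time passes only in rows, so rows that repeat a pose let the fingers close. It gives the time, the measured TCP pose, the force and the opening at its end, in the units of the state.
- manip.read_state(): the state, without advancing time (a new reading comes with each control period).
- manip.camera(name): name is "side" or "top" or "wrist"; returns a dict with "img" (420x560x3 uint8, red, green, blue), "depth" (420x560 float32, mm along the optical axis (not along the pixel's ray), 0 where there is no reading), "K" (3x3 intrinsics, pixels), "R" (3x3) and "t" (3): a world point X has camera coordinates R X + t; the wrist camera has in their place "hand_eye" (4x4, takes a point from camera to tool coordinates, whose origin is the TCP and whose axes are the tool frame's). Camera axes: x right, y down, z forward; pixel columns grow to the right and rows downward; lengths in mm; the calibration is good to about 2 mm. A picture is of the moment at which its call begins: read the wrist's pose just before it.
- manip.sign_off(): hands the job in, once; it reports no verdict.
The state is a dict: "clock": time; "joints": joint angles; "qd": joint speeds; "effort": joint torques, N m; "eef_pos": TCP position; "eef_rot": TCP orientation; "wrist_force": force on the tool from outside, world axes, zero at the start; "moment": the same for the moment, N m; "finger_gap": finger opening in mm.
Only numpy, scipy, OpenCV 4.12 (cv2) and the standard library are available. Lean on these libraries where they do the work, as an engineer would, in place of code of your own. Each camera call takes 0.05 s, during which the arm holds its last target.

## Working session

There is one attempt and no reset: what is moved stays moved. The work goes in short steps, Python scripts to look and compute and a tool call to move; the robot and the scene stay as the last step left them, time stands still between calls to the robot, and variables do not carry over. Pictures are saved under pics/ and viewed, and the job is handed in when it is done.

Besides the shell and the picture viewer there is one more tool, called after "Call:" by a JSON object that holds its "name" and its "arguments". servo_tool: Moves the arm, as the interface text tells. Its arguments: {"type":"object","properties":{"commands":{"type":"array","items":{"type":"object","properties":{"dp":{"type":"array","items":{"type":"number"}},"turn":{"type":"array","items":{"type":"number"}}}}},"grip":{"type":"number"},"force":{"type":"number"}},"required":["commands"]}

```bash
mkdir -p pics; ls; python3 - <<'E'
from cell import manip
import cv2,numpy as np
s=manip.read_state();print(s)
for n in ['side','top','wrist']:
    c=manip.camera(n); cv2.imwrite(f'pics/{n}0.png',c['img'][:,:,::-1]); np.savez(f'{n}0.npz',**c)
    print(n,c['K'].tolist(),c.get('R'),c.get('t'),c.get('hand_eye'))
E
```

```text
pics
{'clock': 0.0, 'joints': array([-1.34962076e+00,  3.00474115e-01,  1.52160468e+00, -2.10071205e-05,
        1.32067876e+00, -6.66111305e-02]), 'qd': array([ 0.00140801, -0.00184217, -0.00081069,  0.00025164,  0.00043631,
        0.0001142 ]), 'effort': array([-2.24997391e-03, -5.31799006e+01, -3.52740097e+01,  7.07732281e-02,
        2.44574749e-02, -6.55601048e-05]), 'eef_pos': array([ 156.02587511, -527.08983946,  175.37470933]), 'eef_rot': array([-1.57073909e+00,  1.16367718e-03, -1.28300439e+00]), 'wrist_force': array([-0.0223523 , -0.30432129, -0.04437563]), 'moment': array([ 0.00825429, -0.04753163, -0.05821831]), 'finger_gap': 94.00534254602812}
side [[392.7665269121036, 0.0, 277.4711560304708], [0.0, 392.7665269121036, 202.98632295331112], [0.0, 0.0, 1.0]] [[ 0.99631707 -0.0853613  -0.00810887]
 [-0.04887192 -0.48761565 -0.87168946]
 [ 0.07045453  0.86887538 -0.48999157]] [-554.54272947   57.70661027 1465.1190656 ] None
top [[460.214105234535, 0.0, 278.66932839271374], [0.0, 460.214105234535, 209.89694408550244], [0.0, 0.0, 1.0]] [[ 2.54782050e-02 -9.99668494e-01  3.70997203e-03]
 [-9.86960427e-01 -2.57439957e-02 -1.58891040e-01]
 [ 1.58933876e-01  3.86662919e-04 -9.87289154e-01]] [-132.47962635  543.80694336 1627.059668  ] None
wrist [[294.71211479861313, 0.0, 279.1970430906882], [0.0, 294.71211479861313, 209.3678837328731], [0.0, 0.0, 1.0]] None None [[ 9.99999879e-01 -4.62960970e-04  1.68704952e-04 -7.27195038e-01]
 [-2.91515296e-04 -2.79829477e-01  9.60049675e-01 -2.09267799e+02]
 [-3.97256910e-04 -9.60049608e-01 -2.79829578e-01  8.16404942e+01]
 [ 0.00000000e+00  0.00000000e+00  0.00000000e+00  1.00000000e+00]]
```

View pics/side0.png

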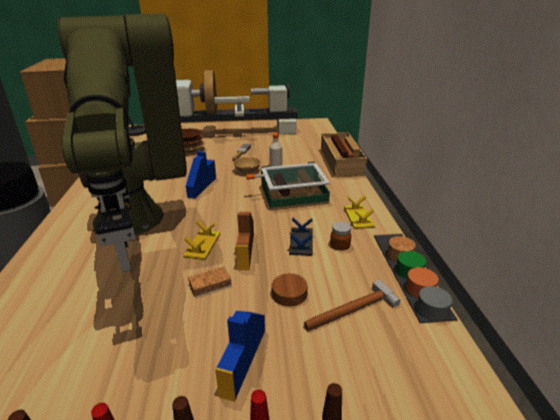

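View pics/top0.png

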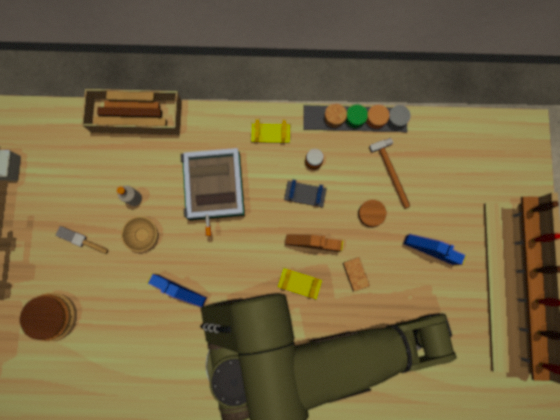

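View pics/wrist0.png

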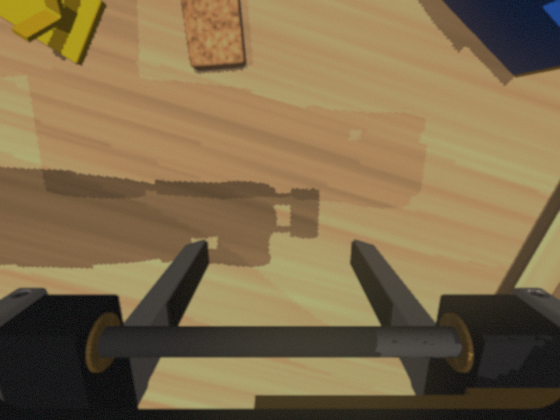

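```bash
cat > h.py <<'E'
import numpy as np,cv2
def pts(f):
    c=np.load(f); d=c['depth']; K=c['K']; v,u=np.mgrid[0:420,0:560]
    p=np.stack([(u-K[0,2])/K[0,0]*d,(v-K[1,2])/K[1,1]*d,d],-1)
    return c['img'],(p-c['t'])@c['R'],d
E
python3 - <<'E'
from h import *
img,P,d=pts('top0.npz')
crop=img[80:290,80:460]; cv2.imwrite('pics/topc.png',cv2.resize(crop,None,fx=2.1,fy=2.1,interpolation=cv2.INTER_CUBIC)[:,:,::-1])
crop=img[120:320,170:390]; i2,_,_=pts('side0.npz')
cv2.imwrite('pics/sidec.png',cv2.resize(i2[120:310,170:400],None,fx=3.1,fy=3.1,interpolation=cv2.INTER_CUBIC)[:,:,::-1])
for n,(u,v) in dict(table=(420,300),wedgetail=(341,245),wridge=(322,243),wland=(312,242),wnose=(290,240),cr1=(292,193),cr2=(320,198),crm=(305,194),roller=(208,233),bowl=(140,236),jar=(315,158),sand=(356,274),glue=(124,191),b1=(184,155),b2=(240,152),b3=(244,214),b4=(188,218),dark=(215,199),pale=(208,169)).items(): print(n,P[v,u].round(1))
E
```

```text
table [ 237.2 -640.5   -8.9]
wedgetail [ 421.1 -338.6   92.3]
wridge [ 420.9 -266.6  152.7]
wland [ 424.6 -234.   139.6]
wnose [ 435.8 -161.1   73.4]
cr1 [ 610.9 -165.5   43.1]
cr2 [ 594.3 -267.7   47.2]
crm [ 614.5 -214.8   12.7]
roller [450.3 125.1  99.7]
bowl [443.4 390.8  -1.1]
jar [ 736.4 -245.4   74.1]
sand [ 323.9 -400.9   32.4]
glue [581.6 411.4 149.4]
b1 [729.7 226.2  92.9]
b2 [772.1  33.9   3.6]
b3 [528.6   6.8  44.3]
b4 [507.8 207.3  50.7]
dark [572.2 107.4  93.1]
pale [680.6 137.8  92. ]
```

View pics/topc.png

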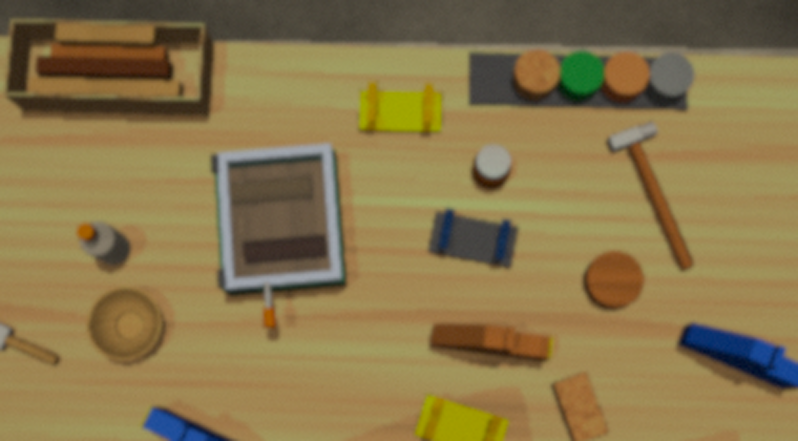

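View pics/sidec.png

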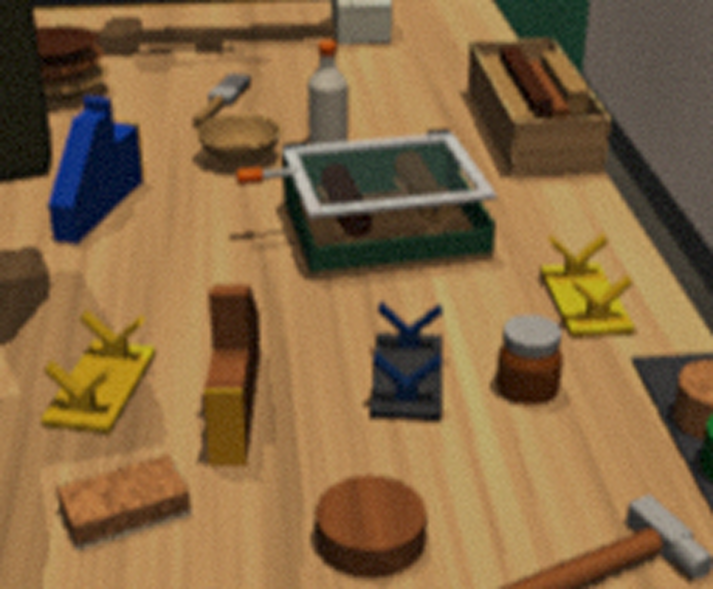

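```bash
python3 - <<'E'
from h import *
for f in ['top0.npz','side0.npz']:
    img,P,d=pts(f); X=P[...,0];Y=P[...,1];Z=P[...,2]; ok=d>0
    print(f)
    def rect(n,m):
        p=P[m][:,:2].astype(np.float32)
        if len(p)<5: print(n,'few');return
        r=cv2.minAreaRect(p); print(n,len(p),np.round(r[0],1),np.round(r[1],1),round(r[2],2),'med z',np.median(Z[m]).round(1), 'med xy',np.median(p,0).round(1))
    def box(x0,x1,y0,y1,z0,z1): return ok&(X>x0)&(X<x1)&(Y>y0)&(Y<y1)&(Z>z0)&(Z<z1)
    rect('flap',box(480,780,0,260,86,100))
    hsv=cv2.cvtColor(img,cv2.COLOR_RGB2HSV)
    rect('roller',box(420,500,60,180,70,130)&(hsv[...,0]<16)&(hsv[...,1]>200))
    rect('wedge all',box(370,480,-400,-100,40,170))
    rect('wedge tail',box(370,480,-400,-100,80,96)&(Y<-270))
    rect('wedge land',box(370,480,-400,-100,136,146))
    rect('wedge ridge',box(370,480,-400,-100,148,165))
    rect('cradle plate',box(540,680,-310,-120,6,22))
    rect('cradle V',box(540,680,-310,-120,25,75))
    for nm,b in dict(va=box(540,680,-215,-120,25,75),vb=box(540,680,-310,-215,25,75)).items(): rect(nm,b)
    rect('jar',box(690,790,-310,-190,66,90)); rect('bowl',box(370,520,310,470,25,60));rect('glue',box(540,640,340,470,40,170)); rect('sand',box(250,400,-480,-330,22,42))
    g=(hsv[...,0]>65)&(hsv[...,0]<90)&(hsv[...,1]>120)
    rect('green bin',box(480,800,-20,260,15,100)&g)
    # table check
    rect('tab',box(300,350,-100,0,-40,40))
E
```

```text
top0.npz
flap 3337 [618.4 124.9] [270. 208.] 6.63 med z 91.5 med xy [631.3 124.4]
roller 14 [457.3 126.5] [26.6 15.2] 8.4 med z 95.5 med xy [453. 122.]
wedge all 685 [ 432.6 -243.8] [200.8  36.8] 84.0 med z 93.1 med xy [ 430.7 -240.9]
wedge tail 189 [ 425.8 -308.9] [69.7 36.1] 85.05 med z 89.6 med xy [ 424.8 -311.6]
wedge land 106 [ 433.8 -241.4] [40.9 34.8] 83.62 med z 140.1 med xy [ 434.4 -243.8]
wedge ridge 41 [ 430.8 -267.1] [11.8 34.7] 84.2 med z 154.4 med xy [ 431.  -266.4]
cradle plate 644 [ 608.5 -217.5] [137.2 183.6] 1.42 med z 11.5 med xy [ 616.1 -214.9]
cradle V 169 [ 618.2 -213.7] [115.7  71.3] 80.71 med z 47.6 med xy [ 622.3 -252.1]
va 83 [ 626.9 -164.6] [15.8 67.9] 80.25 med z 47.4 med xy [ 631.4 -165.2]
vb 86 [ 610.2 -263. ] [15.9 71.3] 80.71 med z 47.6 med xy [ 614.5 -263.5]
jar 204 [ 745.  -243.4] [56.1 56.5] 84.65 med z 73.9 med xy [ 743.1 -241.8]
bowl 449 [449.3 383.8] [124.8 127. ] 66.31 med z 36.8 med xy [455.7 397.8]
glue 323 [582.8 418.2] [50.4 58.4] 67.42 med z 107.9 med xy [578.  411.4]
sand 510 [ 325.7 -400.9] [109.6  61.3] 21.19 med z 29.7 med xy [ 324.7 -4
[... 648 characters left out ...]
 [ 616.9 -231.4]
cradle V 226 [ 617.9 -211.2] [124.2  70.3] 80.72 med z 46.7 med xy [ 616.7 -254.5]
va 103 [ 627.1 -162.8] [24.3 68.4] 83.15 med z 47.5 med xy [ 626.4 -167. ]
vb 123 [ 609.6 -262.1] [20.8 70.5] 79.9 med z 46.3 med xy [ 609.5 -265.4]
jar 192 [ 743.  -243.7] [58.3 57.3] 41.77 med z 75.6 med xy [ 742.3 -248.4]
bowl 252 [447.6 384.7] [124.3 132.3] 23.95 med z 38.0 med xy [447.6 409.8]
glue 269 [581.8 411.1] [43.6 56.1] 89.9 med z 93.5 med xy [581.4 407.2]
sand 604 [ 326.6 -403.3] [109.7  64.8] 21.42 med z 30.5 med xy [ 325.2 -407.7]
green bin 278 [634.2  93.9] [234.1 161.7] 5.69 med z 32.7 med xy [633.7  26.6]
tab 178 [324.9 -49.8] [99.4 49.6] 89.42 med z 1.3 med xy [328.1 -45.9]
```

```bash
cat >> h.py <<'E'
from scipy.spatial.transform import Rotation as Ro
def target_R(yaw,lean):
    a,l=np.radians([yaw,lean]); f=np.array([np.cos(a),np.sin(a),0]); up=np.array([0,0,1.])
    z=f*np.cos(l)+up*np.sin(l); y=f*np.sin(l)-up*np.cos(l); return np.stack([np.cross(y,z),y,z],1)
def plan(grasp,yaw,lean,speed=None):
    """grasp point world -> dp/turn in tool axes from the present pose"""
    from cell import manip
    s=manip.read_state(); R0=Ro.from_euler('xyz',s['eef_rot']).as_matrix(); R1=target_R(yaw,lean)
    tcp=np.array(grasp)+19*R1[:,1]
    dp=R0.T@(tcp-s['eef_pos']); tv=np.degrees(Ro.from_matrix(R0.T@R1).as_rotvec())
    g=s['eef_pos']-19*R0[:,1]
    print('t %.2f'%s['clock'],'grasp now',g.round(1),'gap %.1f'%s['finger_gap'],'F',s['wrist_force'].round(1),'q',s['joints'].round(2))
    print('tcp',s['eef_pos'].round(1),'dp',dp.round(1),'|%.0f|'%np.linalg.norm(dp),'turn',tv.round(2),'|%.1f|'%np.linalg.norm(tv))
BYAW=96.6
def binpt(x,y,c=None,yaw=None):
    c=BC if c is None else c; a=np.radians(yaw or BYAW)
    return np.array(c)+x*np.array([np.cos(a),np.sin(a)])+y*np.array([-np.sin(a),np.cos(a)])
BC=(632.7,119.)
E
python3 - <<'E'
from h import *
for f in ['top0.npz','side0.npz']:
    img,P,d=pts(f); X=P[...,0];Y=P[...,1];Z=P[...,2]; ok=d>0
    m=ok&(X>480)&(X<790)&(Y>-10)&(Y<260)&(Z>86)&(Z<100)
    p=P[m][:,:2]; p=p[(p[:,0]*0.993+p[:,1]*.115)>520-0]
    r=cv2.minAreaRect(p.astype(np.float32)); print(f,[np.round(a,1) for a in r], cv2.boxPoints(r).round(0).tolist())
    hsv=cv2.cvtColor(img,cv2.COLOR_RGB2HSV)
    # bin walls: z 30..88 green
    # ray/plane intersections for blanks handled by colour
    # look in flap window: dark pixels
    c=np.load(f); K=c['K'];R=c['R'];t=c['t']
    V=img.max(2).astype(int)
    for zpl in (58,):
        v,u=np.mgrid[0:420,0:560]; ray=np.stack([(u-K[0,2])/K[0,0],(v-K[1,2])/K[1,1],np.ones_like(u)],-1)@R; o=-t@R
        s=(zpl-o[2])/ray[...,2]; Q=o+ray*s[...,None]
        b=(Q[...,:2]-np.array(BC))@np.array([[np.cos(np.radians(96.6)),-np.sin(np.radians(96.6))],[np.sin(np.radians(96.6)),np.cos(np.radians(96.6))]])
        ins=(abs(b[...,0])<85)&(abs(b[...,1])<95)
        for thr in (50,60,70,80):
            mm=ins&(V<thr)
            if mm.sum()>10: print(thr,mm.sum(),'mean bin',b[mm].mean(0).round(1),'min',np.percentile(b[mm],3,axis=0).round(0),'max',np.percentile(b[mm],97,axis=0).round(0))
E
```

```text
top0.npz [array([632.7, 126.6]), array([241.2, 208. ]), np.float64(6.6)] [[501.0, 216.0], [525.0, 9.0], [765.0, 37.0], [741.0, 244.0]]
60 129 mean bin [-1.2 52.7] min [-60.  38.] max [61. 66.]
70 366 mean bin [-1.3 52.1] min [-65.  36.] max [64. 69.]
80 425 mean bin [-0.4 51.4] min [-66.  33.] max [65. 71.]
side0.npz [array([631.9, 125.9]), array([240. , 212.5]), np.float64(6.6)] [[500.0, 218.0], [525.0, 7.0], [763.0, 34.0], [739.0, 245.0]]
50 107 mean bin [-17.4  33.9] min [-82. -91.] max [79. 70.]
60 212 mean bin [ 7.  25.9] min [-81. -91.] max [82. 73.]
70 373 mean bin [11.6  8. ] min [-80. -91.] max [81. 74.]
80 556 mean bin [-0.4  2.9] min [-82. -90.] max [80. 84.]
```

```bash
sed -i 's/^BC=.*/BC=(632.5,120.)/' h.py; python3 -c "
from h import *
plan([418,-383,173],84,30)"
```

```text
t 0.15 grasp now [ 156.1 -527.2  194.5] gap 93.9 F [ 0.1  0.1 -0.5] q [-1.35  0.3   1.52  0.    1.32 -0.07]
tcp [ 156.1 -527.2  175.5] dp [-72.6  19.1 295.7] |305| turn [ 26.38 -65.89  17.61] |73.1|
```

Call:
{"name": "servo_tool", "arguments": {"commands": [{"dp":[-6,2,25],"turn":[2.4,-6,1.6]},{"dp":[-13,3,52],"turn":[4.8,-12,3.2]},{"dp":[-19,5,79],"turn":[7.2,-18,4.8]},{"dp":[-26,7,106],"turn":[9.6,-24,6.4]},{"dp":[-33,9,133],"turn":[12,-30,8]}], "grip": -0.6}}

```text
clock: 0.57
eef_pos: [275.1, -457.0, 166.5]
eef_rot: [-1.331, 0.079, -0.742]
wrist_force: [0.8, 0.5, 0.1]
finger_gap: 75.2
```

```bash
python3 -c "
from h import *
plan([418,-383,173],84,30)"
```

```text
t 0.57 grasp now [ 273.1 -461.3  184.9] gap 75.2 F [0.8 0.5 0.1] q [-1.2   0.38  1.46  0.18  1.48 -0.48]
tcp [ 275.1 -457.   166.5] dp [ 50.3  43.5 152.8] |167| turn [ 14.27 -35.62   9.54] |39.5|
```

Call:
{"name": "servo_tool", "arguments": {"commands": [{"dp":[9,8,27],"turn":[2.5,-6.2,1.7]},{"dp":[18,15,54],"turn":[5,-12.4,3.4]},{"dp":[27,23,81],"turn":[7.5,-18.6,5.1]},{"dp":[36,31,108],"turn":[10,-24.8,6.7]},{"dp":[45,39,136],"turn":[12.5,-31,8.4]}]}}

```text
clock: 0.98
eef_pos: [404.2, -382.2, 157.1]
eef_rot: [-1.076, 0.02, -0.18]
wrist_force: [-0.6, -0.9, 0.4]
finger_gap: 75.4
```

```bash
python3 -c "
from h import *
plan([418,-383,173],84,30)"
```

```text
t 0.98 grasp now [ 402.9 -391.1  173.8] gap 75.4 F [-0.6 -0.9  0.4] q [-0.99  0.57  1.27  0.32  1.68 -0.83]
tcp [ 404.2 -382.2  157.1] dp [13.   5.5  9.6] |17| turn [ 1.61 -4.35  1.11] |4.8|
```

Finish alignment, and take a wrist look.

Call:
{"name": "servo_tool", "arguments": {"commands": [{"dp":[7,3,5],"turn":[0.8,-2.2,0.6]},{"dp":[13,5.5,9.6],"turn":[1.6,-4.4,1.1]},{"dp":[13,5.5,9.6],"turn":[1.6,-4.4,1.1]}]}}

```text
clock: 1.23
eef_pos: [420.0, -372.6, 155.6]
eef_rot: [-1.045, -0.0, -0.1]
wrist_force: [-0.2, 0.9, 0.8]
finger_gap: 75.1
```

```bash
python3 - <<'E'
from h import *
from cell import manip
s=manip.read_state(); c=manip.camera('wrist'); cv2.imwrite('pics/w1.png',c['img'][:,:,::-1])
R=Ro.from_euler('xyz',s['eef_rot']).as_matrix();H=c['hand_eye'];K=c['K'];d=c['depth'];v,u=np.mgrid[0:420,0:560]
p=np.stack([(u-K[0,2])/K[0,0]*d,(v-K[1,2])/K[1,1]*d,d],-1)@H[:3,:3].T+H[:3,3]
P=p@R.T+s['eef_pos']
X,Y,Z=P[...,0],P[...,1],P[...,2]
m=(d>0)&(X>380)&(X<480)&(Y>-370)&(Y<-272)&(Z>82)&(Z<97)
r=cv2.minAreaRect(P[m][:,:2].astype(np.float32)); print(m.sum(),r,np.median(Z[m]))
m=(d>0)&(X>380)&(X<480)&(Y>-350)&(Y<-120)&(Z>30)&(Z<170)
r=cv2.minAreaRect(P[m][:,:2].astype(np.float32)); print(m.sum(),r)
plan([424.7,-318.6,60],84,30)
E
```

```text
2368 ((425.94512939453125, -306.687255859375), (71.8235092163086, 35.93968963623047), 83.91728210449219) 90.56022646366849
5794 ((432.40478515625, -245.27047729492188), (195.30874633789062, 36.558135986328125), 83.97919464111328)
t 1.28 grasp now [ 418.3 -382.7  172.3] gap 75.3 F [-0.2 -0.6 -0.1] q [-0.97  0.6   1.24  0.33  1.71 -0.89]
tcp [ 419.2 -373.2  155.8] dp [ -0.2 129.4  -0.4] |129| turn [-0.03  0.04 -0.06] |0.1|
```

View pics/w1.png

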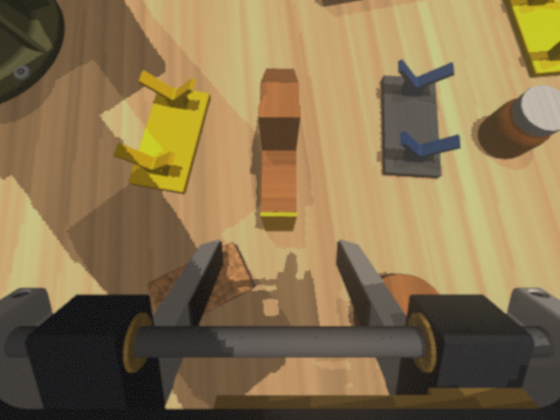

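Call:
{"name": "servo_tool", "arguments": {"commands": [{"dp":[0,30,0]},{"dp":[0,60,0]},{"dp":[0,90,0]},{"dp":[0,115,0]},{"dp":[0,129,0]}]}}

```text
$.commands[0]: bad value
```

Call:
{"name": "servo_tool", "arguments": {"commands": [{"dp":[0,1,0]},{"dp":[0,1,0]},{"dp":[0,1,0]},{"dp":[0,1,0]},{"dp":[0,1,0]}], "grip": 1, "force": 40}}

```text
$.commands[0]: bad value
```

```bash
python3 -c "
from h import *
plan([424.7,-318.6,60],84,30)
w=binpt(-130,173); f=np.array([np.cos(np.radians(96.6)),np.sin(np.radians(96.6))])
print(w, w-75*f); plan([*(w-75*f),61],96.6,30)"
```

```text
t 1.28 grasp now [ 418.3 -382.7  172.3] gap 75.3 F [-0.2 -0.6 -0.1] q [-0.97  0.6   1.24  0.33  1.71 -0.89]
tcp [ 419.2 -373.2  155.8] dp [ -0.2 129.4  -0.4] |129| turn [-0.03  0.04 -0.06] |0.1|
[475.58834112 -29.02258656] [ 484.2086274  -103.52554398]
t 1.28 grasp now [ 418.3 -382.7  172.3] gap 75.3 F [-0.2 -0.6 -0.1] q [-0.97  0.6   1.24  0.33  1.71 -0.89]
tcp [ 419.2 -373.2  155.8] dp [ 34.7 238.6 190.4] |307| turn [ -0.03 -10.87   6.25] |12.5|
```

Turn is required in each row.

Call:
{"name": "servo_tool", "arguments": {"commands": [{"dp":[0,30,0],"turn":[0,0,0]},{"dp":[0,60,0],"turn":[0,0,0]},{"dp":[0,90,0],"turn":[0,0,0]},{"dp":[0,115,0],"turn":[0,0,0]},{"dp":[0,129,0],"turn":[0,0,0]}]}}

```text
clock: 1.7
eef_pos: [424.6, -307.6, 42.1]
eef_rot: [-1.045, 0.003, -0.105]
wrist_force: [0.1, -0.4, -0.6]
finger_gap: 75.2
```

Call:
{"name": "servo_tool", "arguments": {"commands": [{"dp":[0,1,0],"turn":[0,0,0]},{"dp":[0,1,0],"turn":[0,0,0]},{"dp":[0,1,0],"turn":[0,0,0]},{"dp":[0,1,0],"turn":[0,0,0]},{"dp":[0,1,0],"turn":[0,0,0]}], "grip": 1, "force": 40}}

```text
clock: 2.12
eef_pos: [424.8, -308.0, 42.1]
eef_rot: [-1.047, 0.002, -0.106]
wrist_force: [-0.4, -0.4, -0.5]
finger_gap: 45.0
```

```bash
python3 -c "
from h import *
plan([424.7,-318.6,60],84,30)
w=binpt(-130,173); f=np.array([np.cos(np.radians(96.6)),np.sin(np.radians(96.6))])
print(w, w-75*f); plan([*(w-75*f),61],96.6,30)"
```

```text
t 2.12 grasp now [ 423.9 -317.5   58.6] gap 45.0 F [-0.4 -0.4 -0.5] q [-0.9   0.63  1.48  0.36  1.44 -0.92]
tcp [ 424.8 -308.    42.1] dp [ 1.  -1.8 -0.2] |2| turn [-0.02 -0.13 -0.05] |0.1|
[475.58834112 -29.02258656] [ 484.2086274  -103.52554398]
t 2.12 grasp now [ 423.9 -317.5   58.6] gap 45.0 F [-0.4 -0.4 -0.5] q [-0.9   0.63  1.48  0.36  1.44 -0.92]
tcp [ 424.8 -308.    42.1] dp [ 35.3 107.4 190.8] |222| turn [ -0.04 -11.04   6.25] |12.7|
```

Still closing.

Call:
{"name": "servo_tool", "arguments": {"commands": [{"dp":[0,0,0],"turn":[0,0,0]},{"dp":[0,0,0],"turn":[0,0,0]},{"dp":[0,0,0],"turn":[0,0,0]},{"dp":[0,0,0],"turn":[0,0,0]}]}}

```text
clock: 2.45
eef_pos: [425.0, -308.7, 42.7]
eef_rot: [-1.048, 0.001, -0.107]
wrist_force: [-0.0, -4.4, 5.6]
finger_gap: 35.6
```

```bash
python3 -c "
from h import *
from cell import manip
g=manip.read_state(); z=g['eef_pos'][2]+19*np.cos(np.radians(30)); print(z)
w=binpt(-130,173); f=np.array([np.cos(np.radians(96.6)),np.sin(np.radians(96.6))])
print(w, w-75*f); plan([*(w-75*f),z],96.6,30)"
```

```text
59.15618426261927
[475.58834112 -29.02258656] [ 484.2086274  -103.52554398]
t 2.45 grasp now [ 424.  -318.1   59.2] gap 35.6 F [-0.  -4.4  5.6] q [-0.9   0.63  1.48  0.36  1.44 -0.92]
tcp [ 425.  -308.7   42.7] dp [ 34.9 109.6 190.2] |222| turn [  0.04 -11.03   6.3 ] |12.7|
```

Call:
{"name": "servo_tool", "arguments": {"commands": [{"dp":[3,10,17.3],"turn":[0,-1,0.6]},{"dp":[7,22,38.2],"turn":[0,-2.2,1.3]},{"dp":[11,34.6,60],"turn":[0,-3.4,2]},{"dp":[14.6,46,80],"turn":[0,-4.6,2.6]},{"dp":[17.5,54.8,95.1],"turn":[0,-5.5,3.1]}]}}

```text
clock: 2.87
eef_pos: [454.3, -199.8, 42.7]
eef_rot: [-1.048, 0.0, 0.006]
wrist_force: [-0.2, -2.3, 1.3]
finger_gap: 35.9
```

```bash
python3 -c "
from h import *
w=binpt(-130,173); f=np.array([np.cos(np.radians(96.6)),np.sin(np.radians(96.6))])
plan([*(w-75*f),59.2],96.6,30)"
```

```text
t 2.87 grasp now [ 454.3 -209.3   59.1] gap 35.9 F [-0.2 -2.3  1.3] q [-0.72  0.55  1.6   0.39  1.37 -0.88]
tcp [ 454.3 -199.8   42.7] dp [29.4 52.7 91.5] |110| turn [ 0.05 -5.44  3.13] |6.3|
```

Call:
{"name": "servo_tool", "arguments": {"commands": [{"dp":[5,9,15.6],"turn":[0,-1,0.6]},{"dp":[11,20,34.7],"turn":[0,-2.2,1.3]},{"dp":[18,32,55.5],"turn":[0,-3.4,2]},{"dp":[25,44,76.4],"turn":[0,-4.6,2.6]},{"dp":[29.4,52.7,91.5],"turn":[0,-5.4,3.1]}]}}

```text
clock: 3.28
eef_pos: [483.3, -92.4, 42.7]
eef_rot: [-1.048, 0.0, 0.116]
wrist_force: [-0.0, -1.8, 0.2]
finger_gap: 35.7
```

```bash
python3 - <<'E'
from h import *
from cell import manip
w=binpt(-130,173); f=np.array([np.cos(np.radians(96.6)),np.sin(np.radians(96.6))])
plan([*(w-75*f),59.2],96.6,30)
for n in ['top','side']:
    c=manip.camera(n); np.savez(n+'1.npz',**c)
    cv2.imwrite(f'pics/{n}1.png',cv2.resize(c['img'][110:300,130:390],None,fx=3,fy=3)[:,:,::-1])
    img,P,d=pts(n+'1.npz');X,Y,Z=P[...,0],P[...,1],P[...,2]
    hsv=cv2.cvtColor(img,cv2.COLOR_RGB2HSV)
    m=(d>0)&(X>420)&(X<500)&(Y>60)&(Y<180)&(Z>70)&(Z<130)&(hsv[...,0]<16)&(hsv[...,1]>200)
    print(n,'roller',m.sum(),P[m].mean(0).round(1))
    m=(d>0)&(X>430)&(X<510)&(Y>-60)&(Y<80)&(Z>50)&(Z<170)
    r=cv2.minAreaRect(P[m][:,:2].astype(np.float32)); print(m.sum(),r)
E
```

```text
t 3.28 grasp now [ 484.4 -101.9   59.2] gap 35.7 F [-0.  -1.8  0.2] q [-0.51  0.52  1.66  0.43  1.32 -0.81]
tcp [483.3 -92.4  42.7] dp [-0.4 -0.9 -1.4] |2| turn [ 0.05  0.05 -0.03] |0.1|
top roller 14 [453.7 123.3  94.4]
456 ((472.15911865234375, 6.671100616455078), (37.063316345214844, 132.36178588867188), 6.298638820648193)
side roller 0 [nan nan nan]
11 ((486.3141174316406, -53.088375091552734), (10.929880142211914, 14.41603946685791), 86.86193084716797)<stdin>:11: RuntimeWarning: Mean of empty slice.
  ret = um.true_divide(
```

View pics/top1.png

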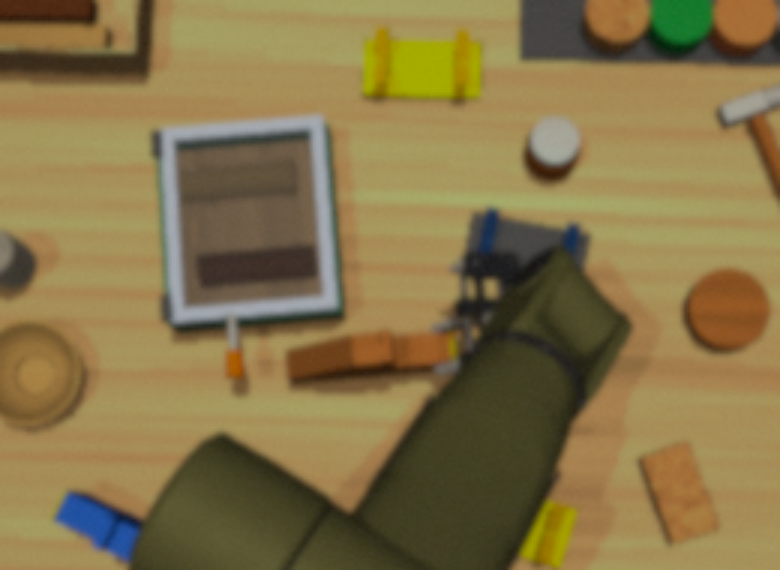

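View pics/side1.png

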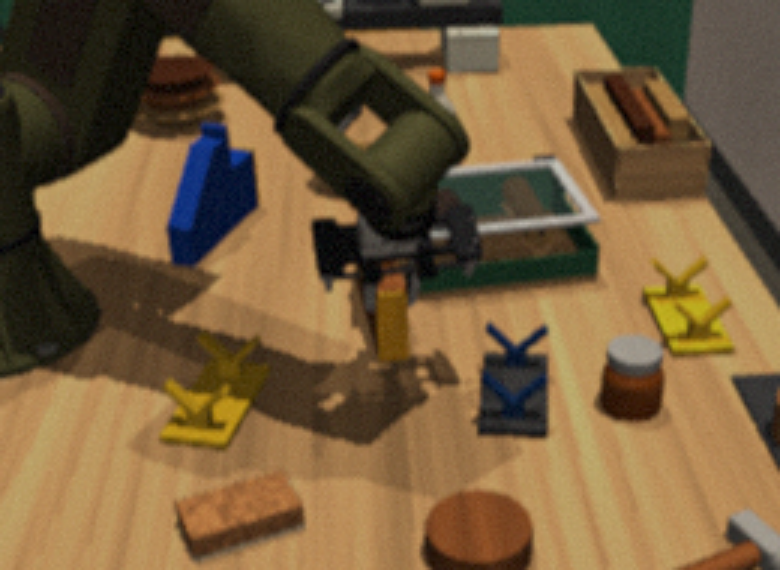

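Call:
{"name": "servo_tool", "arguments": {"commands": [{"dp":[0,6,10.4],"turn":[0,0,0]},{"dp":[0,13,22.5],"turn":[0,0,0]},{"dp":[0,20,34.6],"turn":[0,0,0]},{"dp":[0,27,46.8],"turn":[0,0,0]},{"dp":[0,33,57.2],"turn":[0,0,0]}], "force": 55}}

```text
clock: 3.8
eef_pos: [475.0, -24.8, 42.7]
eef_rot: [-1.047, 0.0, 0.117]
wrist_force: [-0.2, -1.5, -0.2]
finger_gap: 35.7
```

```bash
python3 - <<'E'
from h import *
from cell import manip
g=binpt(57-75,173);plan([*g,59.2],96.6,30)
for n in ['top']:
    c=manip.camera(n); np.savez(n+'2.npz',**c)
    cv2.imwrite(f'pics/{n}2.png',cv2.resize(c['img'][110:300,130:390],None,fx=3,fy=3)[:,:,::-1])
E
```

```text
t 3.80 grasp now [476.2 -34.2  59.2] gap 35.7 F [-0.2 -1.5 -0.2] q [-0.41  0.45  1.75  0.47  1.25 -0.75]
tcp [475.  -24.8  42.7] dp [  0.3  58.6 101.5] |117| turn [-0.01  0.1  -0.09] |0.1|
```

View pics/top2.png

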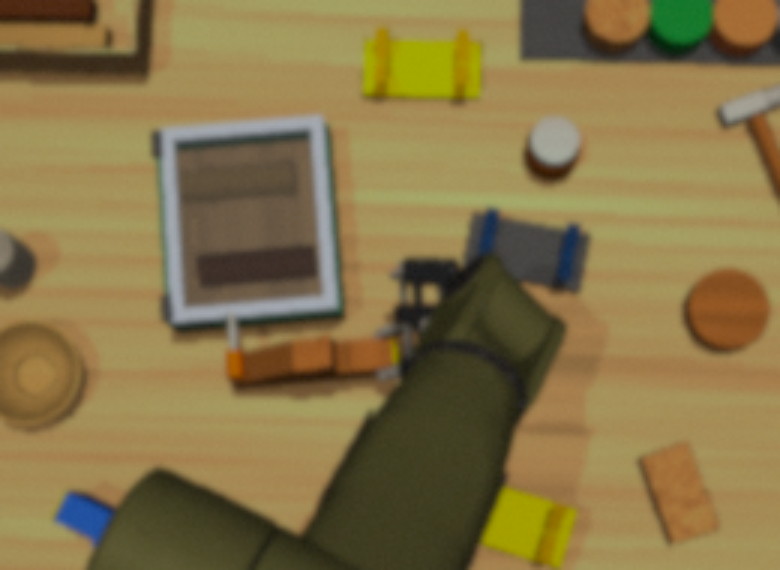

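Call:
{"name": "servo_tool", "arguments": {"commands": [{"dp":[0,6,10.4],"turn":[0,0,0]},{"dp":[0,12,20.8],"turn":[0,0,0]},{"dp":[0,18,31.2],"turn":[0,0,0]},{"dp":[0,24,41.6],"turn":[0,0,0]},{"dp":[0,30,52],"turn":[0,0,0]}]}}

```text
clock: 4.27
eef_pos: [467.7, 36.5, 42.7]
eef_rot: [-1.048, 0.0, 0.118]
wrist_force: [1.4, -7.3, -0.7]
finger_gap: 35.8
```

```bash
python3 - <<'E'
from h import *
g=binpt(57-75,173);plan([*g,59.2],96.6,30)
E
```

```text
t 4.27 grasp now [468.9  27.1  59.1] gap 35.8 F [ 1.4 -7.3 -0.7] q [-0.3   0.41  1.82  0.51  1.19 -0.68]
tcp [467.7  36.5  42.7] dp [ 0.4 27.6 48.1] |55| turn [ 0.04  0.13 -0.09] |0.2|
```

Call:
{"name": "servo_tool", "arguments": {"commands": [{"dp":[0,5,8.7],"turn":[0,0,0]},{"dp":[0.1,10,17.3],"turn":[0,0,0]},{"dp":[0.2,15,26],"turn":[0,0,0]},{"dp":[0.3,20,34.7],"turn":[0,0,0]},{"dp":[0.3,25,43.3],"turn":[0,0,0]}]}}

```text
clock: 4.68
eef_pos: [462.2, 86.5, 42.7]
eef_rot: [-1.049, -0.0, 0.117]
wrist_force: [-0.5, -7.1, 2.2]
finger_gap: 35.5
```

```bash
python3 - <<'E'
from h import *
from cell import manip
g=binpt(57-75,173);plan([*g,59.2],96.6,30)
for n in ['top','side']:
    c=manip.camera(n); np.savez(n+'3.npz',**c)
    cv2.imwrite(f'pics/{n}3.png',cv2.resize(c['img'][110:300,130:390],None,fx=3,fy=3)[:,:,::-1])
E
```

```text
t 4.68 grasp now [463.3  77.   59.1] gap 35.5 F [-0.5 -7.1  2.2] q [-0.2   0.38  1.86  0.55  1.14 -0.62]
tcp [462.2  86.5  42.7] dp [0.  2.5 4.6] |5| turn [ 0.09  0.12 -0.06] |0.2|
```

View pics/top3.png

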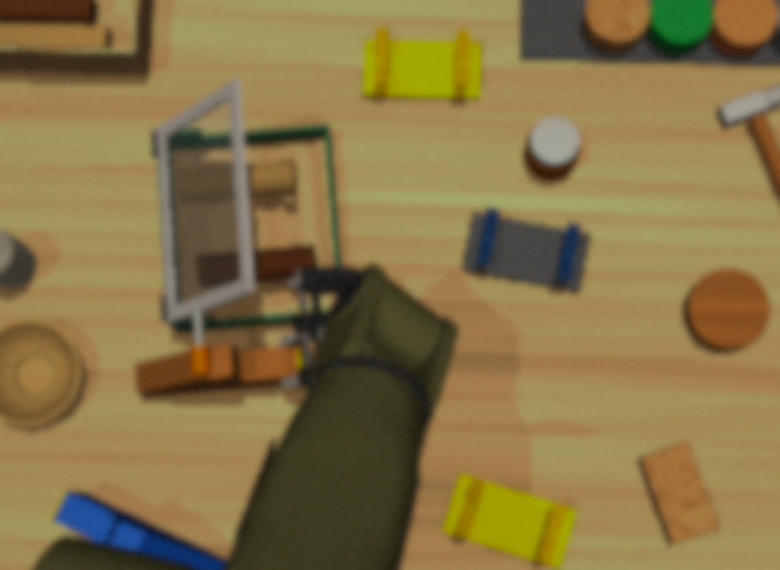

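View pics/side3.png

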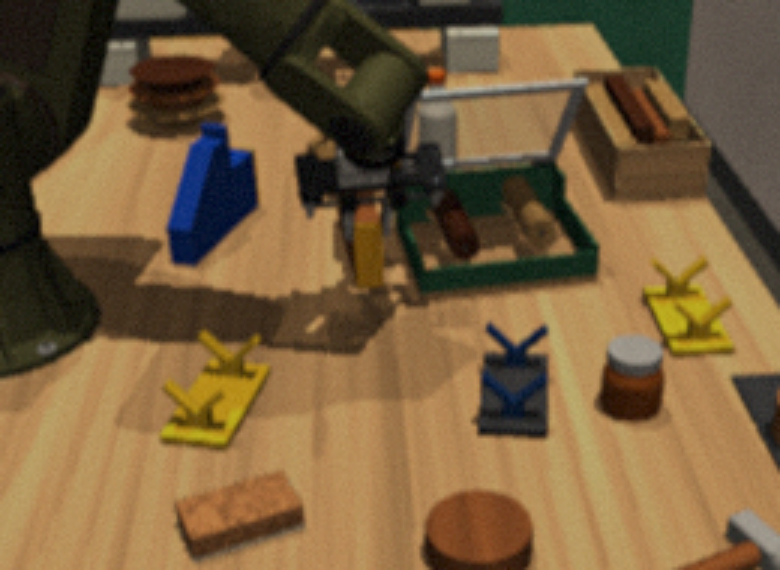

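```bash
python3 - <<'E'
from h import *
img,P,d=pts('top3.npz')
a=np.radians(96.6);B=np.array([[np.cos(a),-np.sin(a)],[np.sin(a),np.cos(a)]])
b=(P[...,:2]-np.array(BC))@B; Z=P[...,2]
m=(d>0)&(abs(b[...,1]-173)<10)
for x0 in range(-45,165,6):
    q=m&(b[...,0]>=x0)&(b[...,0]<x0+6)
    if q.sum(): print(x0+3,q.sum(),Z[q].max().round(0),np.median(Z[q]).round(0))
# flap front edge
m=(d>0)&(abs(b[...,1])<110)&(Z>235)&(Z<275)&(b[...,0]<10)
print(m.sum(),b[m].mean(0),Z[m].mean())
m=(d>0)&(abs(b[...,1]+105)<8)&(Z>120)
A=np.polyfit(b[m][:,0],Z[m],1);print(m.sum(),'flap ang',np.arctan(-A[0]))
E
```

```text
-42 12 93.0 88.0
-36 8 93.0 89.0
-30 8 95.0 90.0
-24 10 93.0 88.0
-18 7 97.0 90.0
-12 10 94.0 87.0
-6 12 94.0 89.0
0 12 97.0 92.0
6 7 96.0 89.0
12 10 93.0 91.0
18 10 153.0 89.0
24 24 157.0 125.0
30 13 161.0 155.0
36 6 154.0 143.0
42 12 150.0 138.0
48 16 162.0 148.0
54 10 168.0 158.0
60 11 163.0 158.0
66 4 161.0 155.0
72 8 142.0 135.0
78 11 133.0 128.0
84 7 125.0 120.0
90 9 121.0 114.0
96 8 115.0 111.0
102 7 106.0 105.0
108 9 102.0 100.0
114 8 98.0 94.0
120 8 91.0 86.0
126 7 84.0 79.0
132 6 79.0 77.0
138 11 73.0 69.0
144 7 65.0 61.0
150 6 63.0 55.0
290 [-12.25961388  -0.31034541] 245.2824918318274
113 flap ang 0.9224275790480295
```

Call:
{"name": "servo_tool", "arguments": {"commands": [{"dp":[0,1,1.7],"turn":[0,0,0]},{"dp":[0,2,3.5],"turn":[0,0,0]},{"dp":[0,2.5,4.4],"turn":[0,0,0]},{"dp":[0,2.5,4.4],"turn":[0,0,0]}]}}

```text
clock: 5.12
eef_pos: [461.4, 92.1, 42.7]
eef_rot: [-1.048, 0.0, 0.118]
wrist_force: [2.1, -3.1, -0.5]
finger_gap: 35.8
```

Call:
{"name": "servo_tool", "arguments": {"commands": [{"dp":[0,0,0],"turn":[0,0,0]},{"dp":[0,0,0],"turn":[0,0,0]},{"dp":[0,0,0],"turn":[0,0,0]},{"dp":[0,0,0],"turn":[0,0,0]},{"dp":[0,0,0],"turn":[0,0,0]}], "grip": -0.25}}

```text
clock: 5.53
eef_pos: [461.3, 92.1, 42.6]
eef_rot: [-1.048, 0.0, 0.118]
wrist_force: [0.5, -0.2, 0.7]
finger_gap: 58.6
```

Call:
{"name": "servo_tool", "arguments": {"commands": [{"dp":[0,-8,0],"turn":[0,0,0]},{"dp":[0,-25,0],"turn":[0,0,0]},{"dp":[0,-45,0],"turn":[0,0,0]},{"dp":[0,-70,0],"turn":[0,0,0]},{"dp":[0,-95,0],"turn":[0,0,0]}]}}

```text
clock: 5.95
eef_pos: [466.6, 44.4, 126.2]
eef_rot: [-1.048, 0.001, 0.118]
wrist_force: [0.8, -0.4, -0.0]
finger_gap: 58.8
```

```bash
python3 - <<'E'
from h import *
from cell import manip
g=binpt(-20,53);plan([*g,58],96.6,37)
R=target_R(96.6,37); q=np.array([*g,58])-150*R[:,1]; print(q); plan(q,96.6,37)
for n in ['top','side']:
    c=manip.camera(n); np.savez(n+'4.npz',**c)
    cv2.imwrite(f'pics/{n}4.png',cv2.resize(c['img'][110:300,130:390],None,fx=3,fy=3)[:,:,::-1])
img,P,d=pts('top4.npz')
a=np.radians(96.6);B=np.array([[np.cos(a),-np.sin(a)],[np.sin(a),np.cos(a)]])
b=(P[...,:2]-np.array(BC))@B; Z=P[...,2]
m=(d>0)&(abs(b[...,1]+105)<8)&(Z>120)
A=np.polyfit(b[m][:,0],Z[m],1);print(m.sum(),'flap ang',np.arctan(-A[0]))
E
```

```text
t 5.95 grasp now [467.8  34.9 142.7] gap 58.8 F [ 0.8 -0.4 -0. ] q [-0.29  0.28  1.77  0.49  1.34 -0.58]
tcp [466.6  44.4 126.2] dp [120.7  95.7  -0.8] |154| turn [ 7.02  0.12 -0.14] |7.0|
[592.52562202   4.36687762 177.79532651]
t 5.95 grasp now [467.8  34.9 142.7] gap 58.8 F [ 0.8 -0.4 -0. ] q [-0.29  0.28  1.77  0.49  1.34 -0.58]
tcp [466.6  44.4 126.2] dp [120.3 -53.2 -19.1] |133| turn [ 7.02  0.12 -0.14] |7.0|
113 flap ang 0.9224407849111254
```

View pics/top4.png

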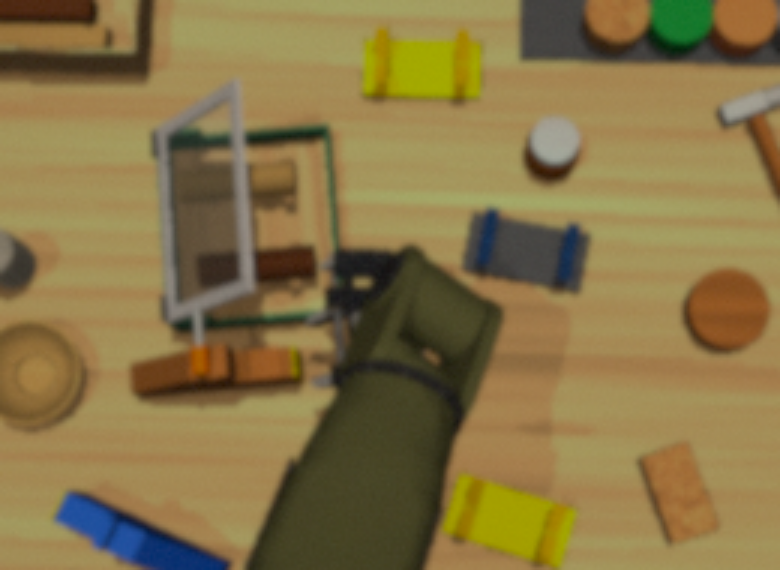

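View pics/side4.png

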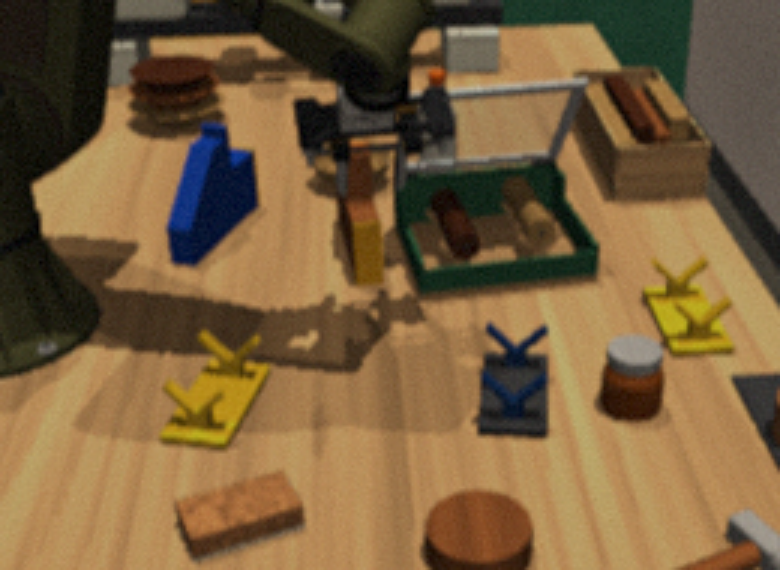

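Call:
{"name": "servo_tool", "arguments": {"commands": [{"dp":[0,-30,-10],"turn":[1.5,0,0]},{"dp":[25,-53,-19],"turn":[3,0,0]},{"dp":[60,-53,-19],"turn":[4.5,0,0]},{"dp":[95,-53,-19],"turn":[6,0,0]},{"dp":[120,-53,-19],"turn":[7,0,0]}], "grip": -0.4}}

```text
clock: 6.47
eef_pos: [594.4, 14.7, 164.7]
eef_rot: [-0.926, -0.004, 0.116]
wrist_force: [0.7, 0.1, -0.3]
finger_gap: 66.1
```

Call:
{"name": "servo_tool", "arguments": {"commands": [{"dp":[0,0,0],"turn":[0,0,0]}]}}

```text
clock: 6.55
eef_pos: [596.5, 15.2, 163.0]
eef_rot: [-0.924, -0.003, 0.116]
wrist_force: [-1.1, 0.6, 0.1]
finger_gap: 65.9
```

```bash
python3 - <<'E'
from h import *
from cell import manip
s=manip.read_state(); c=manip.camera('wrist'); cv2.imwrite('pics/w5.png',c['img'][:,:,::-1])
R=Ro.from_euler('xyz',s['eef_rot']).as_matrix();H=c['hand_eye'];K=c['K'];d=c['depth'];v,u=np.mgrid[0:420,0:560]
p=np.stack([(u-K[0,2])/K[0,0]*d,(v-K[1,2])/K[1,1]*d,d],-1)@H[:3,:3].T+H[:3,3]
P=p@R.T+s['eef_pos']
a=np.radians(96.6);B=np.array([[np.cos(a),-np.sin(a)],[np.sin(a),np.cos(a)]])
b=(P[...,:2]-np.array(BC))@B; Z=P[...,2]
V=c['img'].max(2).astype(int)
m=(d>0)&(abs(b[...,0])<90)&(abs(b[...,1]-53)<35)&(Z>66)&(Z<82)
r=cv2.minAreaRect(b[m].astype(np.float32));print(m.sum(),r,Z[m].max(),np.median(Z[m]))
for x0 in range(-75,75,15):
    q=m&(b[...,0]>=x0)&(b[...,0]<x0+15)&(Z>70)
    if q.sum()>3: print(x0+7,q.sum(),b[q][:,1].mean().round(1),np.percentile(Z[q],95).round(1))
g=binpt(-20,53);plan([*g,58],96.6,37)
E
```

```text
3446 ((-0.4792022705078125, 50.4279899597168), (37.27048873901367, 141.2668914794922), 89.88394165039062) 80.17842117385254 76.11478635612838
-68 319 50.4 78.8
-53 376 50.6 78.9
-38 356 50.5 79.0
-23 339 50.4 78.9
-8 332 50.4 78.9
7 309 50.5 78.9
22 299 50.4 79.1
37 279 50.5 78.8
52 274 50.3 78.9
67 162 50.4 78.8
t 6.60 grasp now [596.4   3.7 178. ] gap 66.3 F [-0.3 -0.2 -0.6] q [-0.32  0.56  1.33  0.58  1.56 -0.53]
tcp [595.1  15.1 162.9] dp [ -3.9 150.9   0.7] |151| turn [-0.01  0.14  0.05] |0.2|
```

View pics/w5.png

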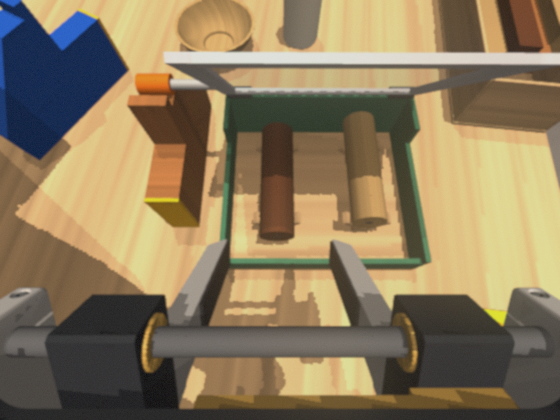

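Call:
{"name": "servo_tool", "arguments": {"commands": [{"dp":[-2,30,0],"turn":[0,0,0]},{"dp":[-2,60,0],"turn":[0,0,0]},{"dp":[-2,90,0],"turn":[0,0,0]},{"dp":[-2,115,0],"turn":[0,0,0]},{"dp":[-2,130,0],"turn":[0,0.1,0]}]}}

```text
clock: 7.02
eef_pos: [582.0, 94.1, 56.9]
eef_rot: [-0.924, 0.002, 0.116]
wrist_force: [0.4, -0.8, -0.0]
finger_gap: 66.0
```

Call:
{"name": "servo_tool", "arguments": {"commands": [{"dp":[0,10,0],"turn":[0,0,0]},{"dp":[0,18,0],"turn":[0,0,0]},{"dp":[0,20,0],"turn":[0,0,0]}]}}

```text
clock: 7.27
eef_pos: [579.8, 106.6, 40.3]
eef_rot: [-0.924, 0.003, 0.117]
wrist_force: [-0.3, -0.4, -0.5]
finger_gap: 65.9
```

```bash
python3 - <<'E'
from h import *
from cell import manip
g=binpt(-20,51);plan([*g,58],96.6,37)
c=manip.camera('wrist'); cv2.imwrite('pics/w6.png',c['img'][:,:,::-1])
E
```

```text
t 7.27 grasp now [581.2  95.2  55.5] gap 65.9 F [-0.3 -0.4 -0.5] q [-0.18  0.64  1.51  0.65  1.28 -0.58]
tcp [579.8 106.6  40.3] dp [ 2.8 -2.8  0.4] |4| turn [-0.05 -0.02 -0.19] |0.2|
```

View pics/w6.png

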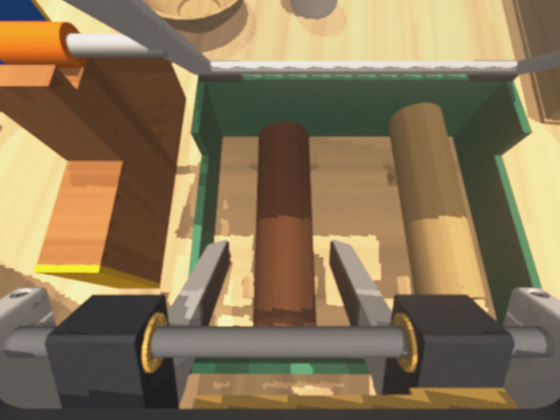

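Call:
{"name": "servo_tool", "arguments": {"commands": [{"dp":[3,-2,0],"turn":[0,0,0]},{"dp":[3,-2,0],"turn":[0,0,0]},{"dp":[3,-2,0],"turn":[0,0,0]},{"dp":[3,-2,0],"turn":[0,0,0]},{"dp":[3,-2,0],"turn":[0,0,0]}], "grip": 1, "force": 30}}

```text
clock: 7.73
eef_pos: [583.3, 105.2, 42.6]
eef_rot: [-0.924, 0.002, 0.117]
wrist_force: [-1.1, -2.0, 3.2]
finger_gap: 36.4
```

Call:
{"name": "servo_tool", "arguments": {"commands": [{"dp":[0,0,0],"turn":[0,0,0]},{"dp":[0,0,0],"turn":[0,0,0]},{"dp":[0,0,0],"turn":[0,0,0]}]}}

```text
clock: 7.98
eef_pos: [583.3, 105.0, 42.6]
eef_rot: [-0.924, 0.002, 0.117]
wrist_force: [-1.3, -1.2, 1.1]
finger_gap: 35.9
```

Call:
{"name": "servo_tool", "arguments": {"commands": [{"dp":[0,-3,0],"turn":[0,0,0]},{"dp":[0,-8,0],"turn":[0,0,0]},{"dp":[0,-12,0],"turn":[0,0,0]},{"dp":[0,-12,0],"turn":[0,0,0]}]}}

```text
clock: 8.32
eef_pos: [584.7, 97.3, 53.1]
eef_rot: [-0.925, 0.001, 0.116]
wrist_force: [-0.2, -0.3, -1.0]
finger_gap: 35.8
```

```bash
python3 - <<'E'
from h import *
from cell import manip
g=binpt(-20,51);plan([*g,58],96.6,37)
c=manip.camera('wrist'); cv2.imwrite('pics/w7.png',c['img'][:,:,::-1])
c=manip.camera('side'); cv2.imwrite('pics/s7.png',cv2.resize(c['img'][110:300,130:390],None,fx=3,fy=3)[:,:,::-1])
E
```

```text
t 8.32 grasp now [586.   85.9  68.2] gap 35.8 F [-0.2 -0.3 -1. ] q [-0.19  0.63  1.49  0.64  1.3  -0.57]
tcp [584.7  97.3  53.1] dp [-0.9 13.3  0.6] |13| turn [-0.    0.01 -0.08] |0.1|
```

View pics/w7.png

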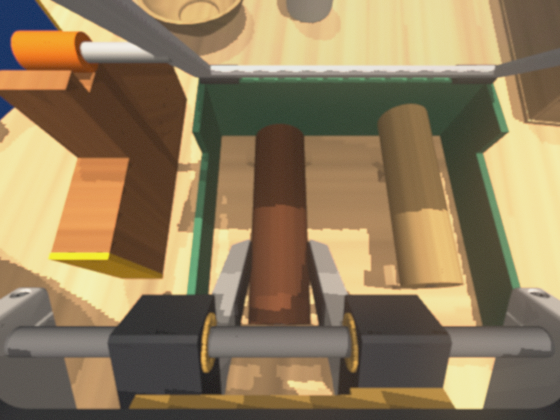

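View pics/s7.png

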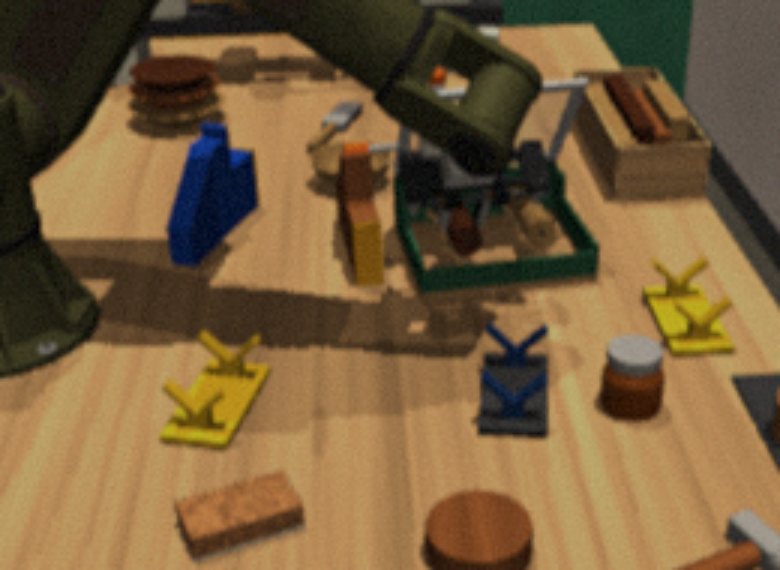

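Call:
{"name": "servo_tool", "arguments": {"commands": [{"dp":[0,-12,0],"turn":[0,0,0]},{"dp":[0,-30,0],"turn":[0,0,0]},{"dp":[0,-55,0],"turn":[0,0,0]},{"dp":[0,-80,0],"turn":[0,0,0]},{"dp":[0,-105,0],"turn":[0,0,0]}]}}

```text
clock: 8.83
eef_pos: [591.7, 33.8, 137.8]
eef_rot: [-0.925, 0.002, 0.116]
wrist_force: [0.4, 0.3, -0.6]
finger_gap: 36.2
```

Call:
{"name": "servo_tool", "arguments": {"commands": [{"dp":[0,-10,0],"turn":[0,0,0]},{"dp":[0,-18,0],"turn":[0,0,0]},{"dp":[0,-20,0],"turn":[0,0,0]}]}}

```text
clock: 9.08
eef_pos: [593.4, 21.3, 154.5]
eef_rot: [-0.925, 0.001, 0.116]
wrist_force: [-0.4, 0.3, -0.9]
finger_gap: 35.9
```

```bash
cat >> h.py <<'E'
def blank(tag):
    from cell import manip
    s=manip.read_state(); c=manip.camera('wrist'); cv2.imwrite(f'pics/{tag}.png',c['img'][:,:,::-1])
    R=Ro.from_euler('xyz',s['eef_rot']).as_matrix();H=c['hand_eye'];K=c['K'];d=c['depth'];v,u=np.mgrid[0:420,0:560]
    p=np.stack([(u-K[0,2])/K[0,0]*d,(v-K[1,2])/K[1,1]*d,d],-1)@H[:3,:3].T+H[:3,3]
    V=c['img'].astype(int).max(2)
    g=p-np.array([0,-19,0])
    m=(d>0)&(abs(g[...,0])<19)&(np.linalg.norm(g,axis=-1)<115)&(u>225)&(u<335)&(v<310)
    q=p[m]; W=q@R.T+s['eef_pos']
    return s,R,q,W,m,c
E
python3 - <<'E'
from h import *
s,R,q,W,m,c=blank('w8')
# ridge line: points in top band along tool z
from numpy import *
z=q[:,2]
for z0 in range(-40,100,12):
    k=(z>=z0)&(z<z0+12)
    if k.sum()>5:
        kk=k&(abs(q[:,0]-median(q[k,0]))<4); print(z0+6,k.sum(),'tool',q[kk].mean(0).round(1),'world',W[kk].mean(0).round(1))
print('x extents',percentile(q[:,0],[2,98]))
plan([618.2,-213.5,150],80.5,37)
E
```

```text
-22 872 tool [  0.2 -59.6 -18.3] world [599.4 -28.9 191. ]
-10 1590 tool [ -0.4 -52.9 -10.2] world [597.6 -18.5 190.6]
2 1945 tool [  0.2 -43.2   1.9] world [596.4  -3.1 190.1]
14 1517 tool [  0.8 -33.5  13.9] world [595.3  12.4 189.6]
26 1139 tool [  0.2 -23.8  25.8] world [592.8  27.5 189. ]
38 1048 tool [ -0.4 -14.2  37.8] world [590.5  42.7 188.6]
50 952 tool [ 0.2 -4.4 50. ] world [589.3  58.3 188.1]
62 872 tool [-0.4  5.3 62. ] world [586.9  73.6 187.5]
74 754 tool [ 0.3 14.7 73.8] world [585.9  88.6 187.1]
86 95 tool [ 0.3 20.9 81.2] world [584.8  98.2 186.5]
x extents [-18.3473446   18.24392259]
t 9.13 grasp now [594.5  10.3 169. ] gap 36.0 F [-0.2  0.2 -1.1] q [-0.31  0.56  1.35  0.58  1.54 -0.54]
tcp [593.2  21.7 153.8] dp [   0.8 -120.6 -191.5] |226| turn [ 1.000e-02  1.284e+01 -9.810e+00] |16.2|
```

View pics/w8.png

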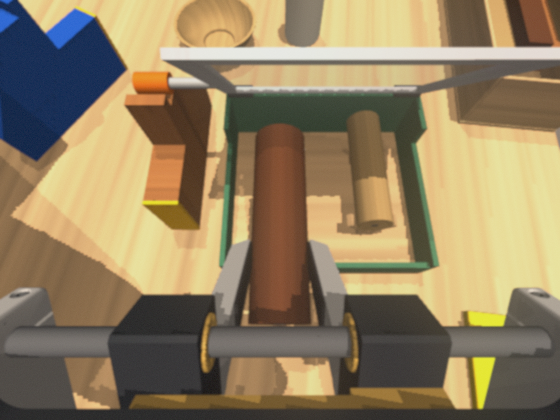

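```bash
python3 -c "
from h import *
plan([615.2,-231.7,135],80.5,39)"
```

```text
t 9.13 grasp now [594.5  10.3 169. ] gap 36.0 F [-0.2  0.2 -1.1] q [-0.31  0.56  1.35  0.58  1.54 -0.54]
tcp [593.2  21.7 153.8] dp [  -4.1 -119.3 -214.1] |245| turn [  2.    12.66 -10.03] |16.3|
```

Call:
{"name": "servo_tool", "arguments": {"commands": [{"dp":[-0.4,-10,-18],"turn":[0.2,1,-0.8]},{"dp":[-0.8,-22,-39],"turn":[0.4,2.3,-1.8]},{"dp":[-1.2,-35,-63],"turn":[0.6,3.7,-2.9]},{"dp":[-1.7,-48,-86],"turn":[0.8,5.1,-4]},{"dp":[-2,-60,-107],"turn":[1,6.3,-5]}]}}

```text
clock: 9.55
eef_pos: [604.8, -99.7, 135.8]
eef_rot: [-0.906, 0.002, -0.025]
wrist_force: [0.5, -0.2, -0.7]
finger_gap: 36.3
```

```bash
python3 -c "
from h import *
plan([615.2,-231.7,135],80.5,39)"
```

```text
t 9.55 grasp now [ 604.5 -111.4  150.8] gap 36.3 F [ 0.5 -0.2 -0.7] q [-0.5   0.65  1.26  0.58  1.57 -0.57]
tcp [604.8 -99.7 135.8] dp [  15.4  -61.7 -104. ] |122| turn [ 0.94  6.25 -5.1 ] |8.1|
```

Call:
{"name": "servo_tool", "arguments": {"commands": [{"dp":[3,-13,-22],"turn":[0.2,1.3,-1]},{"dp":[6.4,-26,-44],"turn":[0.4,2.6,-2.1]},{"dp":[10,-40,-67],"turn":[0.6,4,-3.3]},{"dp":[13,-53,-89],"turn":[0.8,5.3,-4.3]},{"dp":[15.4,-61.7,-104],"turn":[0.9,6.2,-5.1]}]}}

```text
clock: 9.97
eef_pos: [616.7, -221.1, 118.3]
eef_rot: [-0.89, 0.002, -0.167]
wrist_force: [0.2, -0.9, -1.4]
finger_gap: 35.7
```

Call:
{"name": "servo_tool", "arguments": {"commands": [{"dp":[0,0,0],"turn":[0,0,0]},{"dp":[0,0,0],"turn":[0,0,0]}]}}

```text
clock: 10.13
eef_pos: [616.2, -220.7, 116.4]
eef_rot: [-0.888, 0.004, -0.168]
wrist_force: [-0.2, 1.0, -1.8]
finger_gap: 36.2
```

```bash
python3 - <<'E'
from h import *
from numpy import *
s,R,q,W,m,c=blank('w9')
z=q[:,2]
for z0 in range(-40,100,24):
    k=(z>=z0)&(z<z0+12)
    if k.sum()>5:
        kk=k&(abs(q[:,0]-median(q[k,0]))<4); print(z0+6,k.sum(),'tool',q[kk].mean(0).round(1),'world',W[kk].mean(0).round(1))
print('far end z',percentile(z,99.5))
plan([615.2,-231.7,60],80.5,39)
# cradle from wrist
H=c['hand_eye'];K=c['K'];d=c['depth'];v,u=mgrid[0:420,0:560]
p=stack([(u-K[0,2])/K[0,0]*d,(v-K[1,2])/K[1,1]*d,d],-1)@H[:3,:3].T+H[:3,3]
P=p@R.T+s['eef_pos'];savez('w9.npz',P=P,img=c['img'],d=d)
E
```

```text
-10 1605 tool [  0.  -53.1 -10.1] world [ 609.5 -261.5  151.2]
14 1528 tool [  1.3 -33.3  13.9] world [ 615.9 -231.1  151. ]
38 1028 tool [  0.1 -13.5  38. ] world [ 620.  -200.   150.8]
62 868 tool [ 0.1  6.2 61.8] world [ 625.1 -169.6  150.6]
86 54 tool [-0.6 21.7 80.8] world [ 628.5 -145.4  150.5]
far end z 79.99992324913084
t 10.18 grasp now [ 614.5 -231.8  131.8] gap 36.1 F [ 0.   0.4 -1.4] q [-0.66  0.78  1.1   0.59  1.62 -0.57]
tcp [ 616.5 -220.   117. ] dp [  0.9  55.9 -45.1] |72| turn [-0.09 -0.15 -0.14] |0.2|
```

View pics/w9.png

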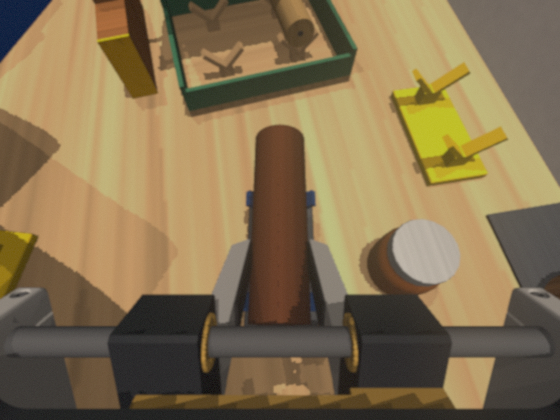

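```bash
python3 - <<'E'
from h import *
f=np.load('w9.npz');P,img,d=f['P'],f['img'].astype(int),f['d']
bl=(img[...,2]>img[...,0]+25)&(d>0)&(P[...,1]<-130)&(P[...,1]>-300)&(abs(P[...,0]-618)<70)
Z=P[...,2]; m=bl&(Z>25)&(Z<75)
a=np.radians(80.5);B=np.array([[np.cos(a),-np.sin(a)],[np.sin(a),np.cos(a)]])
b=(P[...,:2]-np.array([618.3,-213.]))@B
for nm,k in dict(L=m&(b[...,1]>0)&(b[...,0]>0),Rr=m&(b[...,1]<0)&(b[...,0]>0),nearL=m&(b[...,1]>0)&(b[...,0]<0),nearR=m&(b[...,1]<0)&(b[...,0]<0)).items():
    if k.sum(): print(nm,k.sum(),'min',np.percentile(b[k],2,axis=0).round(1),'max',np.percentile(b[k],98,axis=0).round(1),'Z',np.percentile(Z[k],[2,98]).round(1))
img,P,d=pts('top4.npz');
for f in ['top0.npz','side0.npz','side4.npz']:
    img,P,d=pts(f);img=img.astype(int);Z=P[...,2]
    b=(P[...,:2]-np.array([618.3,-213.]))@B
    for s in (1,-1):
        k=(d>0)&(abs(b[...,0]-50*s)<20)&(abs(b[...,1])<50)&(Z>25)&(Z<75)
        r=cv2.minAreaRect(b[k].astype(np.float32)); print(f,s,np.round(r[0],1),np.round(r[1],1),round(r[2],1), b[k].min(0).round(0),b[k].max(0).round(0))
E
```

```text
L 22 min [44.6 30.8] max [55.9 33.6] Z [60.8 63.9]
Rr 29 min [ 44.8 -32.9] max [ 56.3 -28.6] Z [60.9 64. ]
nearL 3 min [-56.1  31. ] max [-55.3  31.9] Z [62.4 63.2]
nearR 35 min [-56.1 -28.6] max [-45.7 -26.4] Z [58.  62.1]
top0.npz 1 [49.2 -0.5] [67.9 15.8] 89.8 [ 41. -34.] [57. 33.]
top0.npz -1 [-50.6  -0.2] [15.9 71.3] 0.2 [-59. -36.] [-43.  35.]
side0.npz 1 [51.  -0.4] [24.3 68.4] 2.7 [ 39. -34.] [64. 34.]
side0.npz -1 [-49.8   0.5] [70.5 20.8] 89.4 [-60. -35.] [-39.  36.]
side4.npz 1 [49.5  0.4] [70.  22.3] 85.3 [ 39. -34.] [63. 34.]
side4.npz -1 [-50.    0.4] [70.3 22.6] 89.7 [-61. -35.] [-39.  36.]
```

Call:
{"name": "servo_tool", "arguments": {"commands": [{"dp":[0.2,10.9,-8.8],"turn":[0,0,0]},{"dp":[0.4,23.3,-18.9],"turn":[0,-0.1,0]},{"dp":[0.6,35.8,-28.9],"turn":[0,-0.1,-0.1]},{"dp":[0.7,46.7,-37.7],"turn":[-0.1,-0.1,-0.1]},{"dp":[0.7,52.9,-42.7],"turn":[-0.1,-0.1,-0.1]}]}}

```text
clock: 10.6
eef_pos: [616.3, -218.8, 46.1]
eef_rot: [-0.889, 0.004, -0.166]
wrist_force: [10.8, -5.8, 30.2]
finger_gap: 36.4
```

Call:
{"name": "servo_tool", "arguments": {"commands": [{"dp":[0,0,0],"turn":[0,0,0]},{"dp":[0,0,0],"turn":[0,0,0]}]}}

```text
clock: 10.77
eef_pos: [616.9, -218.8, 45.8]
eef_rot: [-0.888, 0.003, -0.166]
wrist_force: [3.7, 1.0, -0.3]
finger_gap: 36.3
```

```bash
cat > chk.py <<'E'
from h import *
from numpy import *
import sys
s,R,q,W,m,c=blank(sys.argv[1])
a=radians(80.5);z=q[:,2]
for z0 in range(-40,100,24):
    k=(z>=z0)&(z<z0+12)
    if k.sum()>5:
        kk=k&(abs(q[:,0]-median(q[k,0]))<4); w=W[kk].mean(0);dx,dy=w[0]-618.3,w[1]+213
        print('along %.1f lat %.1f topz %.1f'%(dx*cos(a)+dy*sin(a),-dx*sin(a)+dy*cos(a),w[2]))
al=(W[:,0]-618.3)*cos(a)+(W[:,1]+213)*sin(a)
print('far end along',percentile(al,99.5).round(1))
plan([615.2,-231.7,60],80.5,39)
E
python3 chk.py w10
```

```text
along -47.1 lat 0.3 topz 80.5
along -16.1 lat -1.0 topz 80.5
along 14.6 lat 0.3 topz 80.7
along 45.5 lat 0.2 topz 80.7
along 70.2 lat 0.2 topz 80.7
far end along 71.0
t 10.82 grasp now [ 614.9 -230.6   60.6] gap 36.1 F [ 3.9  0.7 -0.4] q [-0.66  0.86  1.14  0.59  1.53 -0.63]
tcp [ 616.8 -218.8   45.9] dp [ 0.5 -0.2 -1.2] |1| turn [-0.09 -0.11 -0.12] |0.2|
```

Call:
{"name": "servo_tool", "arguments": {"commands": [{"dp":[0,0.6,-0.5],"turn":[0,0,0]},{"dp":[0,0.6,-0.5],"turn":[0,0,0]},{"dp":[0,0.6,-0.5],"turn":[0,0,0]}]}}

```text
clock: 11.07
eef_pos: [617.2, -218.8, 45.4]
eef_rot: [-0.889, 0.002, -0.166]
wrist_force: [3.9, -0.2, 3.1]
finger_gap: 36.2
```

Call:
{"name": "servo_tool", "arguments": {"commands": [{"dp":[0,0,0],"turn":[0,0,0]},{"dp":[0,0,0],"turn":[0,0,0]},{"dp":[0,0,0],"turn":[0,0,0]},{"dp":[0,0,0],"turn":[0,0,0]},{"dp":[0,0,0],"turn":[0,0,0]}], "grip": -0.4}}

```text
clock: 11.48
eef_pos: [617.0, -218.8, 45.2]
eef_rot: [-0.889, 0.002, -0.166]
wrist_force: [-0.4, -0.1, -0.9]
finger_gap: 64.7
```

Call:
{"name": "servo_tool", "arguments": {"commands": [{"dp":[0,-8,0],"turn":[0,0,0]},{"dp":[0,-25,0],"turn":[0,0,0]},{"dp":[0,-50,0],"turn":[0,0,0]},{"dp":[0,-80,0],"turn":[0,0,0]},{"dp":[0,-100,0],"turn":[0,0,0]}]}}

```text
clock: 11.9
eef_pos: [606.5, -282.9, 125.4]
eef_rot: [-0.89, 0.001, -0.167]
wrist_force: [-0.4, 0.5, 0.3]
finger_gap: 66.0
```

Call:
{"name": "servo_tool", "arguments": {"commands": [{"dp":[0,0,0],"turn":[0,0,0]},{"dp":[0,0,0],"turn":[0,0,0]}]}}

```text
clock: 12.07
eef_pos: [606.6, -283.8, 126.2]
eef_rot: [-0.891, -0.001, -0.168]
wrist_force: [0.2, -0.8, -1.5]
finger_gap: 65.5
```

```bash
python3 - <<'E'
from h import *
from cell import manip
s=manip.read_state();print(s['clock'],s['finger_gap'],s['wrist_force'].round(1))
c=manip.camera('wrist'); cv2.imwrite('pics/w11.png',c['img'][:,:,::-1])
R=Ro.from_euler('xyz',s['eef_rot']).as_matrix();H=c['hand_eye'];K=c['K'];d=c['depth'];v,u=np.mgrid[0:420,0:560]
P=(np.stack([(u-K[0,2])/K[0,0]*d,(v-K[1,2])/K[1,1]*d,d],-1)@H[:3,:3].T+H[:3,3])@R.T+s['eef_pos']
a=np.radians(80.5);B=np.array([[np.cos(a),-np.sin(a)],[np.sin(a),np.cos(a)]])
b=(P[...,:2]-np.array([618.3,-213.]))@B;Z=P[...,2]
m=(d>0)&(abs(b[...,0])<85)&(abs(b[...,1])<30)&(Z>68)&(Z<86)
print(cv2.minAreaRect(b[m].astype(np.float32)),np.percentile(Z[m],97))
m&=Z>76
print('yaw err',np.polyfit(b[m][:,0],b[m][:,1],1))
for n in ['top','side']:
    c=manip.camera(n); np.savez(n+'9.npz',**c); cv2.imwrite(f'pics/{n}9.png',cv2.resize(c['img'][80:300,80:420],None,fx=2.3,fy=2.3)[:,:,::-1])
img,P,d=pts('top9.npz')
a=np.radians(96.6);B=np.array([[np.cos(a),-np.sin(a)],[np.sin(a),np.cos(a)]])
b=(P[...,:2]-np.array(BC))@B; Z=P[...,2]
m=(d>0)&(abs(b[...,1]+105)<8)&(Z>120)
A=np.polyfit(b[m][:,0],Z[m],1);print(m.sum(),'flap ang',np.arctan(-A[0]))
X,Y=P[...,0],P[...,1]; ok=d>0
def box(x0,x1,y0,y1,z0,z1): return ok&(X>x0)&(X<x1)&(Y>y0)&(Y<y1)&(Z>z0)&(Z<z1)
for n,k in dict(jar=box(690,790,-310,-190,66,90),bowl=box(370,520,310,470,25,60),glue=box(540,640,340,470,40,170),sand=box(250,400,-480,-330,22,42)).items(): print(n,k.sum(),cv2.minAreaRect(P[k][:,:2].astype(np.float32))[0])
E
```

```text
12.0667 65.51931441003943 [ 0.2 -0.8 -1.5]
((2.0823516845703125, -0.06994819641113281), (37.495323181152344, 141.1705322265625), 89.63154602050781) 81.01886869830369
yaw err [-0.00253689  0.07923658]
115 flap ang 0.9205713748658012
jar 203 (744.8809814453125, -243.49937438964844)
bowl 428 (450.136474609375, 384.0842590332031)
glue 323 (582.0314331054688, 417.3788757324219)
sand 245 (306.75714111328125, -408.428955078125)
```

View pics/w11.png

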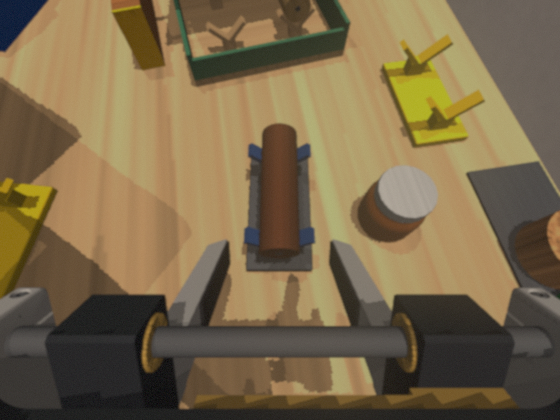

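View pics/top9.png

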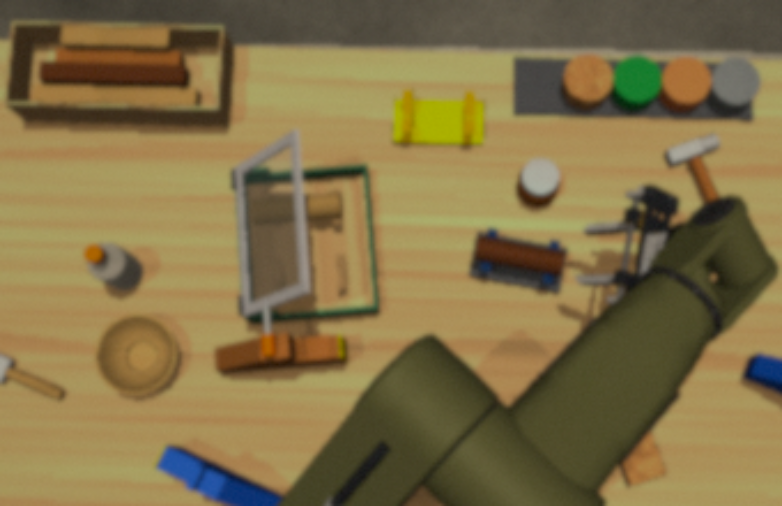

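View pics/side9.png

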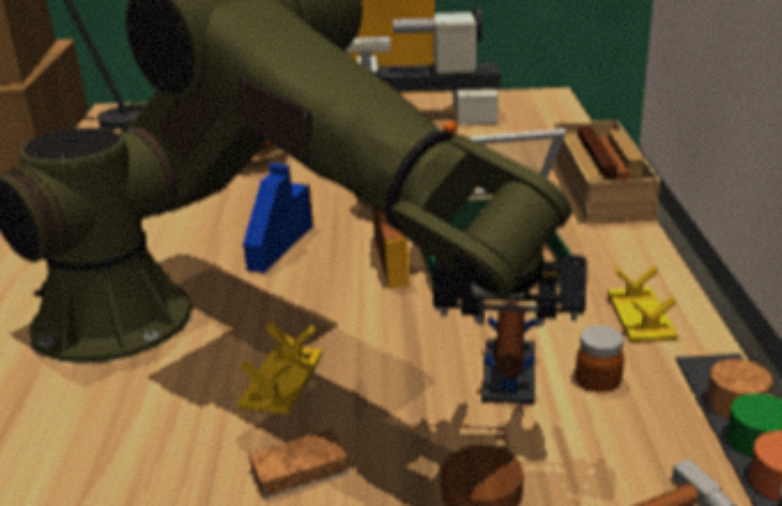

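```bash
python3 -c "
from cell import manip
s=manip.read_state();print(s['clock'],abs(s['qd']).max(),s['wrist_force']);print(manip.sign_off())"
```

```text
12.2167 0.00503876063635415 [0.54770763 0.11790732 0.61515345]
the job is handed in; nothing more can be done
None
```

The job is done and handed in at 12.2 s. I slid the wedge under the roller by its tail until the roller sat on the flat land. Then I lifted the dark blank out with the tool leaning 37 degrees, set it in the blue V cradle and let go only once it rested there.

**Flap:** it stood at about 0.92 rad in the last camera check, the same as right after I released the wedge.

**Dark blank:** it lay about 2 mm off centre lengthwise, 0.1 mm sideways and under 0.01 rad off the groove. Its axis was within about 1 mm of the seat height. The wrist force spiked to about 30 N as it touched the cradle, then settled.

**Bystanders:** the bowl, jar and glue bottle measured within about 1 mm of where they started.
- **Sanding block:** the last measurement disagreed, showing its centre about 20 mm off, because the arm hid about half of it in that view. The arm was never planned near it, and the side picture shows it apparently in place.
- **Pale blank:** checked by eye only. It looks unmoved in the bin.

**Gripper reading:** while holding the 40 mm blank the gripper read a gap of only 36 mm. I could not explain this, but the grip held. The blank drooped about 2 degrees when lifted, and I levelled it before setting it down.

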